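# Dock the covered pan and snap its hold-down lever shut

## Robot

A 6-joint arm with a two-finger parallel gripper is mounted at the origin on a cart in front of the work surface, level with it; the furniture and walls round the work are solid. World frame = base frame: x ahead of the robot, y to its left, z up, the work surface at z = 0. Lengths are in m, angles in rad, forces in N, time in s.
With the tool pointing down it reaches from about 0.35 to 0.775 m from the base axis. Payload 7.3 kg.
Tool frame: the origin (TCP) lies on the centre line of the jaws, within the pads' length; the fingertips stand 25 mm ahead of it and the grasp point (between the pads) lies 6 mm ahead of it; z points along the fingers, y is the line along which they close (so a half turn about z gives the same grasp; the last joint's range is limited). The gripper opens to 92 mm and grips with 3 to 60 N. Pads are 19 mm wide; open, the fingers measure 130 mm over their backs; the gripper's body (75 mm by 190 mm) begins 47 mm behind the grasp point.
Start: joints at [0.971, 0.342, 1.524, -0, 1.275, -0.146], TCP at [0.23, 0.472, 0.252] pointing down, gripper open.
Joint ranges: [-2.53, 2.53], [-0.77, 2.02], [0.04, 2.7], [-1, 4.14], [0.28, 2.66], [-3.11, 3.11]. Speed limits (rad/s): [2.57, 2.57, 3.14, 3.14, 3.14, 3.14].

## Interface

Orientations are given as [roll, pitch, yaw] about the fixed x, y, z axes, in that order (R = Rz(yaw) Ry(pitch) Rx(roll)).
In Python, from cell import status, read_camera, camera_info, ticket, models gives the robot as it stands.
- The arm moves only by the tool send_rows, never from a script. Its argument "plan" is a list of rows, each an object with "offset": the shift along the tool's x, y, z in mm, a list of three; "yaw": the turn about the tool's z in rad. In form: [{"offset": [dx, dy, dz], "yaw": yaw}, ...]. A call has 1 to 20 rows; each row shifts and turns the commanded pose from where the row before left it, along the tool's axes as they then stand; what a row does not reach is not made up. A row lasts 1/10 s, in which the tool goes at most 50 mm and 8.59 degrees, less where a joint would pass 70% of its speed; a pose out of reach is approached as far as the arm can. A call is refused whole if a number of a shift passes 50 or a number of a turn 0.15, either way. A call with a gripper value outside its range is refused whole. "hand" is the closure, from 0 (fully open) to 1 (shut), set as the call begins (left out, the last holds). The fingers move at their own pace and stop on an object; "squeeze" is the grip in N (left out, the last holds). Time passes only in rows, so rows that do not move let the fingers close. It gives the time, the measured TCP pose, the force, the opening and the grip force at its end, in the units of the state.
- status.observe(): the state, without advancing time (a new reading comes with each control period).
- read_camera(name): name is "scene" or "top" or "wrist"; returns the picture (400x640x3 uint8, red, green, blue); there is no depth.
- camera_info(name): a dict with "vfov" (degrees; the focal length in pixels is half the picture's height over the tangent of half this angle, whatever the lens; pixels are square), "cx", "cy" (the principal point, pixels), "origin" and "attitude" of the camera in the world. Camera axes: x right, y down, z forward; pixel columns grow to the right and rows downward; lengths in m; the calibration is good to about 2 mm. A picture is of the moment at which its call begins: read the wrist's pose just before it. camera_info takes no time and is no camera call; for the wrist camera it gives the pose at the moment of the call.
- ticket.hand_in(): hands the job in; it is judged then, once.
Trained networks look in the newest picture that a camera, given by its name, has taken for a name from the list of things; names that differ only in an ending like _2 or _b are one class to them, and where a whole thing is asked for, a point or a joint stands for the part that bears it (a point fixed in the world has none). Each returns a list of dicts, best first, with "conf" (0 to 1); they miss things now and then, are a little off and sometimes report something else, mostly with a low value. They report only what shows in the picture. A call takes as long as a camera call.
- models.regions_of(camera, label): "mask" (400x640 bool, what is visible of it) and "extent" ([left, top, right, bottom] in pixels, round what is visible of it).
The state is a dict: "time": time; "qpos": joint angles; "qvel": joint speeds; "joint_efforts": joint torques, N m; "tool_pos": TCP position; "tool_rot": TCP orientation; "contact_force": force on the tool from outside, world axes, zero at the start; "torque": the same for the moment, N m; "opening": finger opening in m; "grip_force": force on a finger pad.
Only numpy, scipy, OpenCV 4.12 (cv2) and the standard library are available. Lean on these libraries where they do the work, as an engineer would, in place of code of your own. Each camera call takes 0.05 s, during which the arm holds its last target. There are 200 camera calls.

## Task

Push the covered steel pan along the table into its dock until it is fully home against the back stop, then push the dock's toggle lever over its centre, toward the pan, so that it snaps down and stays there with its rubber pad over the lid. The pan is only pushed, never lifted or tipped; flip the lever only once the pan is home, and leave the other things where they stand.

Things in the scene. Friction and masses are not known exactly. Their poses are not given: they have to be found in the camera images.
- dock: Fixed open steel dock. Origin: on the table, where the home pan's origin comes to lie. +y is the way the pan is pushed in (roughly robot's left, +-0.2 rad), z up. Two rails 45 mm high, 4 mm thick, inner faces at x = +-72 mm from y = -20 to +71 mm, flared to x = +-98 at y = -86; screw feet out to x = +-95. No floor: the pan slides on the table.
- stop_face (a point): Middle of the dock's back stop plate (150 mm wide, 88 mm high), on the face that the pan meets, at dock y = +76 mm, z = 44 mm. Behind the plate stand the two cheeks that carry the toggle lever.
- pivot (a point): Pivot of the toggle lever, axis along dock x, at dock y = +122 mm, z = 118 mm, between two cheek plates (y = 93 to 151 mm, x within +-20 mm, top at z = 127 mm). Their foot plate is 5 mm thick, x within +-55 mm, y to +175 mm.
- toggle (a joint): Toggle lever angle, rad, sprung over centre. 0 = open, as it starts: handle leans 0.7 rad away from the pan (dock +y). 0.7 = upright, dead centre. 1.4 = locked: handle leans 0.7 rad over the pan (dock -y), the pad of its short arm 2 mm above the lid's edge. Pushing the bar to dock -y takes about 4 N at first, nothing at centre; then it runs ahead and snaps to 1.4 by itself.
- grip_bar (a point): Centre of the black grip bar at the end of the toggle lever, 95 mm from the pivot: a round rod along dock x, 17 mm thick, 73 mm long, on a flat strap 18 mm wide. Open: dock y = +183 mm, z = 191 mm; upright: y = +122, z = 213; locked: y = +61, z = 191.
- pan: Loose rectangular steel pan, 0.5 to 0.9 kg, its flat lid fixed on. Origin: centre of the underside, z up. Body 138 (x) by 152 mm (y); rim and lid at z = 99 to 103 mm stand out to 162 by 176 mm. Starts 168 to 220 mm before its home on the dock's -y side, up to 12 mm off line and 0.12 rad askew; its +y side goes in first. Home: origin on the dock's, +y wall on the stop.
- lid_handle (a point): Top of the low bridge handle on the middle of the pan's lid, 125 mm above the pan's underside; 8 mm wide, 76 mm long along the pan's y. Not to be used: the pan is only pushed.
- dip_cup: Bystander: small steel cup 67 mm across, 40 mm high, beyond the pan. Origin: centre of the underside.
- spice_jar: Bystander: spice jar with dark cap, 41 mm across, 105 mm high, beside the lever. Origin: centre of the underside.
- spice_jar_b: Bystander: a like spice jar, 41 mm across, 105 mm high, beyond the pan. Origin: centre of the underside.
- tin_tall: Bystander: tin 76 mm across, 110 mm high, at the left. Origin: centre of the underside.
- tin_short: Bystander: tin 75 mm across, 58 mm high, at the left. Origin: centre of the underside.
- bottle: Bystander: squeeze bottle 56 mm across, 201 mm high, at the right. Origin: centre of the underside.

How it is judged:
By the outcome, as a careful person would: the job done as asked, in the order asked, and still so for the second after the job is handed in, with the robot touching nothing.
It also fails if it takes over 64 s, if anything falls off the work surface, if the arm or the gripper's body presses on something with over 40 N, if the wrist force passes 120 N, or if a joint passes its speed limit or range.

## Working session

There is one attempt and no reset: what is moved stays moved. The work goes in short steps, Python scripts to look and compute and a tool call to move; the robot and the scene stay as the last step left them, time stands still between calls to the robot, and variables do not carry over. Pictures are saved under pics/ and viewed, at most 10 in all, crops included, and the job is handed in when it is done.

Besides the shell and the picture viewer there is one more tool, called after "Call:" as name(argument=value, ...), one argument or row to a line, values as JSON. send_rows: Moves the arm, as the interface text tells. Its arguments: {"type":"object","properties":{"plan":{"type":"array"},"hand":{"type":"number"},"squeeze":{"type":"number"}},"required":["plan"]}

```bash
mkdir -p pics; python3 - <<'E'
from cell import status, read_camera, camera_info, models
import cv2,numpy as np
s=status.observe();print(s['time'],s['tool_pos'],s['tool_rot'],s['contact_force'])
for n in ("top","scene"):
    im=read_camera(n);cv2.imwrite(f'pics/{n}0.png',im[:,:,::-1]);print(n,camera_info(n))
    for l in("pan","lid_handle","grip_bar","dock","bottle"):
        r=models.regions_of(n,l)
        print(l,[(round(q['conf'],2),np.round(q['extent']).tolist()) for q in r[:2]])
E
```

```text
0.0 [0.22991663 0.47156597 0.25104382] [-3.14005675e+00 -2.17615384e-04  2.68785154e+00] [-0.80664277  0.73184609 -0.28907893]
top {'vfov': 42.96376280343553, 'cx': 323.2422428616027, 'cy': 200.4156099003125, 'origin': array([-0.54723418,  0.1590104 ,  1.82307676]), 'attitude': array([-2.56904758, -0.01217852, -1.70255424])}
pan [(0.71, [347.0, 181.0, 357.0, 192.0]), (0.63, [316.0, 191.0, 366.0, 237.0])]
lid_handle [(0.96, [319.0, 192.0, 371.0, 238.0])]
grip_bar [(0.62, [244.0, 211.0, 270.0, 224.0])]
dock [(0.77, [248.0, 203.0, 322.0, 248.0]), (0.72, [246.0, 209.0, 271.0, 224.0])]
bottle [(0.73, [430.0, 214.0, 453.0, 246.0])]
scene {'vfov': 46.153924594131766, 'cx': 316.3677832604792, 'cy': 198.7623903402689, 'origin': array([-0.19912057,  1.31212749,  1.08800188]), 'attitude': array([-2.14133225,  0.01349133, -2.643947  ])}
pan [(0.74, [306.0, 194.0, 356.0, 225.0]), (0.31, [285.0, 217.0, 335.0, 275.0])]
lid_handle [(0.81, [308.0, 192.0, 357.0, 223.0]), (0.64, [263.0, 289.0, 286.0, 322.0])]
grip_bar [(0.73, [281.0, 221.0, 304.0, 240.0]), (0.31, [306.0, 194.0, 359.0, 224.0])]
dock [(0.82, [284.0, 220.0, 333.0, 272.0])]
bottle [(0.48, [388.0, 167.0, 402.0, 180.0])]
```

View pics/top0.png

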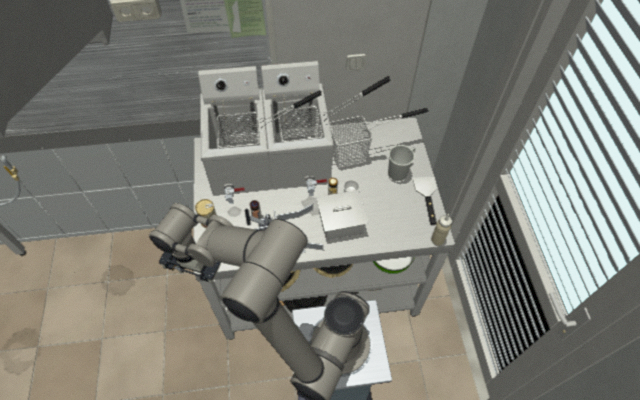

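View pics/scene0.png

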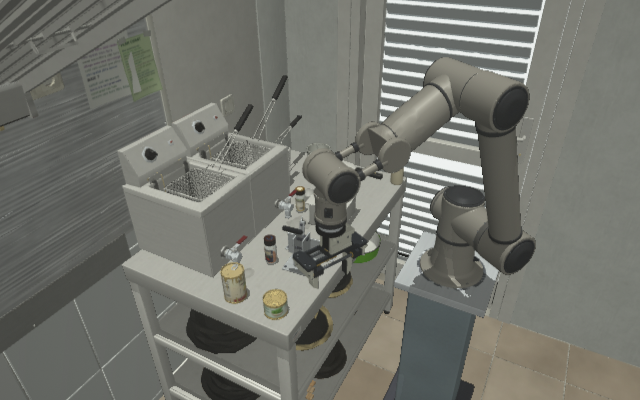

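The top view shows the pan's lid around (342,210), dock to its left around (285,228), partly behind the arm, and the grip bar about (257,217). The scene view is mostly blocked by the gripper. I'll compute rough positions and check the wrist camera.

```bash
cat > h.py <<'E'
from cell import status, read_camera, camera_info, models
import cv2,numpy as np
from scipy.spatial.transform import Rotation as R
def K(i): return 200/np.tan(np.radians(i['vfov'])/2)
def bp(i,u,v,z):
    d=R.from_euler('xyz',i['attitude']).as_matrix()@np.array([(u-i['cx'])/K(i),(v-i['cy'])/K(i),1]); o=i['origin']
    return o+d*(z-o[2])/d[2]
def pj(i,P):
    c=(np.atleast_2d(P)-i['origin'])@R.from_euler('xyz',i['attitude']).as_matrix()
    return c[:,:2]/c[:,2:]*K(i)+[i['cx'],i['cy']]
E
python3 - <<'E'
from h import *
i=camera_info('top')
for n,u,v,z in[('handle',342,209,.125),('lidL',320,197,.103),('lidR',363,197,.103),('lidBL',325,232,.103),('lidBR',366,224,.103),('bar',257,217,.19),('jar',255,201,.1),('bottle',445,220,.2),('jarb',333,180,.1),('tin',204,204,.11)]: print(n,bp(i,u,v,z).round(3))
s=status.observe();w=camera_info('wrist');print(w)
T=R.from_euler('xyz',s['tool_rot']);print(T.as_matrix().round(2))
print('cam in tool',T.inv().apply(w['origin']-s['tool_pos']),(T.inv()*R.from_euler('xyz',w['attitude'])).as_matrix().round(3))
cv2.imwrite('pics/w0.png',read_camera('wrist')[:,:,::-1])
E
```

```text
handle [ 0.486 -0.073  0.125]
lidL [0.567 0.003 0.103]
lidR [ 0.546 -0.169  0.103]
lidBL [0.404 0.005 0.103]
lidBR [ 0.42  -0.159  0.103]
bar [0.451 0.256 0.19 ]
jar [0.582 0.265 0.1  ]
bottle [ 0.345 -0.436  0.2  ]
jarb [ 0.646 -0.061  0.1  ]
tin [0.587 0.466 0.11 ]
{'vfov': 67.41618790928686, 'cx': 317.11656428382497, 'cy': 197.496681944911, 'origin': array([0.15454058, 0.50888976, 0.38483562]), 'attitude': array([2.82667212e+00, 5.16852250e-04, 1.11685370e+00])}
[[-0.9   0.44  0.  ]
 [ 0.44  0.9   0.  ]
 [-0.    0.   -1.  ]]
cam in tool [ 0.08416345  0.00013386 -0.13309567] [[-0.    -0.951 -0.31 ]
 [ 1.     0.    -0.001]
 [ 0.001 -0.31   0.951]]
```

View pics/w0.png

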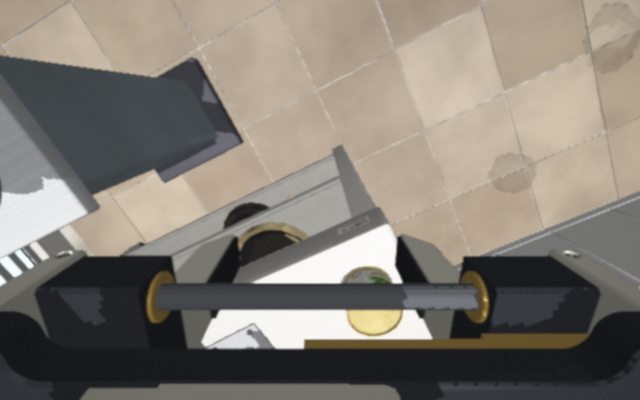

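The wrist view shows floor and table, with the short tin near (373,300). The gripper hides the lower third, and the view opens toward tool +x. I'm moving to a survey pose.

Call:
send_rows(
  plan=[
    {"offset":[0,0,-50],"yaw":-0.15},
    {"offset":[0,0,-50],"yaw":-0.15},
    {"offset":[0,0,-50],"yaw":-0.15},
    {"offset":[-33,-33,0],"yaw":0},
    {"offset":[-33,-33,0],"yaw":0},
    {"offset":[-33,-33,0],"yaw":0},
    {"offset":[-33,-33,0],"yaw":0},
    {"offset":[-33,-33,0],"yaw":0},
    {"offset":[-33,-33,0],"yaw":0},
    {"offset":[-33,-33,0],"yaw":0},
    {"offset":[-33,-33,0],"yaw":0},
    {"offset":[-33,-33,0],"yaw":0},
    {"offset":[-33,-33,0],"yaw":0},
    {"offset":[-33,-33,0],"yaw":0},
    {"offset":[0,0,0],"yaw":0},
    {"offset":[0,0,0],"yaw":0},
    {"offset":[0,0,0],"yaw":0},
  ],
)

```text
time: 2.35
tool_pos: [0.5912, 0.1083, 0.402]
tool_rot: [3.141, -0.0, 3.139]
contact_force: [-0.8, -1.1, -0.5]
opening: 0.0919
grip_force: 0.0
```

```bash
python3 - <<'E'
from h import *
s=status.observe();w=camera_info('wrist');print(s['time'],s['tool_pos'],s['tool_rot'],s['qvel'].round(3));im=read_camera('wrist');cv2.imwrite('pics/w1.png',im[:,:,::-1])
np.save('w1.npy',w,allow_pickle=True)
for l in("pan","lid_handle","grip_bar","dock","spice_jar","dip_cup"):
    r=models.regions_of('wrist',l)
    print(l,[(round(q['conf'],2),np.round(q['extent']).tolist()) for q in r[:2]])
cv2.imwrite('pics/w1z.png',cv2.resize(im[:,:,::-1],(800,500),interpolation=cv2.INTER_CUBIC))
E
```

```text
2.35 [0.59120546 0.10827808 0.40196131] [ 3.14112173e+00 -3.12607373e-07  3.13860530e+00] [ 0.015 -0.014  0.004 -0.003  0.    -0.   ]
pan [(0.8, [99.0, 20.0, 256.0, 158.0]), (0.7, [249.0, 11.0, 502.0, 151.0])]
lid_handle [(0.76, [99.0, 22.0, 255.0, 158.0])]
grip_bar [(0.94, [399.0, 14.0, 506.0, 88.0]), (0.28, [254.0, 10.0, 502.0, 150.0])]
dock [(0.79, [251.0, 10.0, 504.0, 148.0]), (0.65, [100.0, 22.0, 253.0, 159.0])]
spice_jar [(0.77, [190.0, 168.0, 231.0, 203.0]), (0.61, [393.0, 126.0, 440.0, 160.0])]
dip_cup [(0.68, [150.0, 170.0, 199.0, 207.0]), (0.41, [252.0, 9.0, 502.0, 149.0])]
```

View pics/w1z.png

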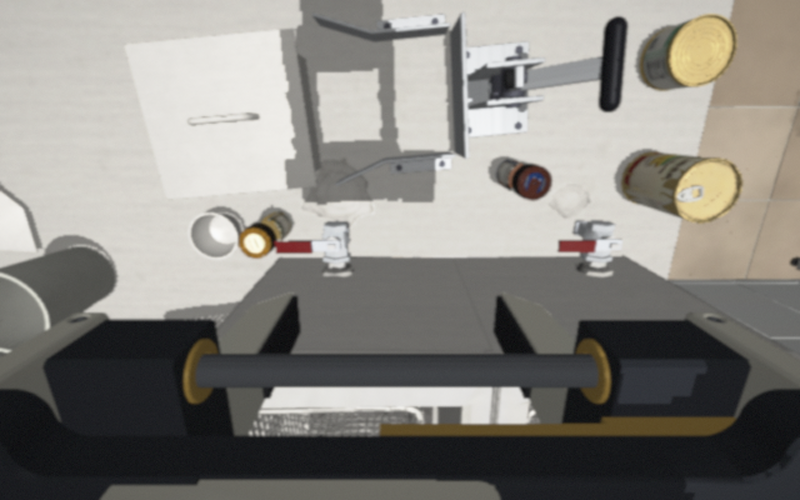

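Clear survey. In the 800-px view the lid corners are (127,45), (280,29), (318,187) and (165,198). The stop plate's top edge runs along x≈465, the bar from (617,18) to (608,108), and the brown-capped jar sits beside the lever at (532,180). Next I compute the poses.

```bash
python3 - <<'E'
from h import *
w=np.load('w1.npy',allow_pickle=True).item()
g=lambda u,v,z:bp(w,u*.8,v*.8,z)
L=np.array([g(*p,.102) for p in[(127,45),(280,29),(318,187),(165,198)]]);print('lid',L.round(4)[:,:2],'mean',L.mean(0).round(4))
for k in range(4):
    d=L[(k+1)%4]-L[k];print(np.hypot(*d[:2]).round(4),np.degrees(np.arctan2(d[1],d[0])).round(2))
h=[g(188,121,.123),g(258,117,.123)];print('handle',np.round(h,4))
b=np.array([g(617,18,.191),g(608,108,.191)]);print('bar',b.round(4),b.mean(0).round(4),np.hypot(*(b[1]-b[0])[:2]))
p=np.array([g(463,15,.088),g(466,156,.088)]);print('stop',p.round(4),p.mean(0).round(4),np.hypot(*(p[1]-p[0])[:2]))
m=max(models.regions_of('wrist','lid_handle'),key=lambda q:q['conf'])['mask'].astype(np.uint8)
c=max(cv2.findContours(m,0,1)[0],key=cv2.contourArea);print(cv2.boxPoints(cv2.minAreaRect(c))/.8)
# dock frame fit by plate corners+bar ends
from scipy.optimize import least_squares
obs=np.array([(463,15),(466,156),(617,18),(608,108)])*.8
mod=np.array([[-.075,.077,.088],[.075,.077,.088],[-.0365,.183,.191],[.0365,.183,.191]])
f=lambda x:(pj(w,mod@R.from_euler('z',x[2]).as_matrix().T+[x[0],x[1],0])-obs).ravel()
r=least_squares(f,[.45,.05,0]);print('dock',r.x,r.fun.round(1))
E
```

```text
lid [[ 0.4276 -0.1699]
 [ 0.4135 -0.0102]
 [ 0.575   0.0177]
 [ 0.5873 -0.1616]] mean [ 0.5008 -0.081   0.102 ]
0.1603 95.06
0.1639 9.79
0.1797 -86.09
0.1598 -177.03
handle [[ 0.5025 -0.1088  0.123 ]
 [ 0.4988 -0.0354  0.123 ]]
bar [[0.4258 0.2864 0.191 ]
 [0.4938 0.2908 0.191 ]] [0.4598 0.2886 0.191 ] 0.06818272711918946
stop [[0.3982 0.1783 0.088 ]
 [0.5417 0.1893 0.088 ]] [0.4699 0.1838 0.088 ] 0.14396595326436565
[[125.74256   43.675747]
 [307.67325   25.482674]
 [323.71283  185.87871 ]
 [141.78217  204.0718  ]]
dock [0.47680299 0.10674336 0.08921963] [-1.1 -2.6  0.5  2.1 -0.3 -1.8  0.9  3. ]
```

Estimates:
- **Pan:** about (0.501, -0.075), yaw 0.05.
- **Dock:** about (0.475, 0.1065), yaw 0.075.

I'll turn the tool so the open fingers lie across the pan's rear rim.

Call:
send_rows(
  plan=[
    {"offset":[0,0,0],"yaw":0.15},
    {"offset":[0,0,0],"yaw":0.15},
    {"offset":[0,0,0],"yaw":0.15},
    {"offset":[0,0,0],"yaw":0.15},
    {"offset":[0,0,0],"yaw":0.15},
    {"offset":[0,0,0],"yaw":0.15},
    {"offset":[0,0,0],"yaw":0.15},
    {"offset":[0,0,0],"yaw":0.15},
    {"offset":[0,0,0],"yaw":0.15},
    {"offset":[0,0,0],"yaw":0.143},
    {"offset":[0,0,0],"yaw":0},
    {"offset":[0,0,0],"yaw":0},
  ],
)

```text
time: 3.95
tool_pos: [0.5917, 0.1076, 0.4018]
tool_rot: [3.141, -0.0, 1.649]
contact_force: [-0.2, -0.7, 1.1]
opening: 0.0919
grip_force: 0.0
```

```bash
python3 - <<'E'
from h import *
w=camera_info('wrist');im=read_camera('wrist');np.save('w2.npy',w,allow_pickle=True)
# predicted dock box for crop
x=np.array([.475,.1065,.075])
mod=np.array([[-.098,-.086,0],[.098,-.086,0],[-.0365,.183,.191],[.0365,.183,.191],[-.075,.077,.088],[.075,.077,.088],[-.072,-.02,.045],[.072,-.02,.045]])
q=pj(w,mod@R.from_euler('z',x[2]).as_matrix().T+[x[0],x[1],0]);print(q.round(0))
a=np.maximum(q.min(0)-25,0).astype(int);b=np.minimum(q.max(0)+25,[640,400]).astype(int)
c=im[a[1]:b[1],a[0]:b[0],::-1];k=min(800/c.shape[1],600/c.shape[0]);print(a,b,k)
cv2.imwrite('pics/w2.png',cv2.resize(c,None,fx=k,fy=k,interpolation=cv2.INTER_CUBIC))
E
```

```text
[[202. 191.]
 [307. 191.]
 [161. -15.]
 [236. -15.]
 [182.  99.]
 [288.  99.]
 [203. 161.]
 [290. 161.]]
[136   0] [332 216] 2.7777777777777777
```

View pics/w2.png

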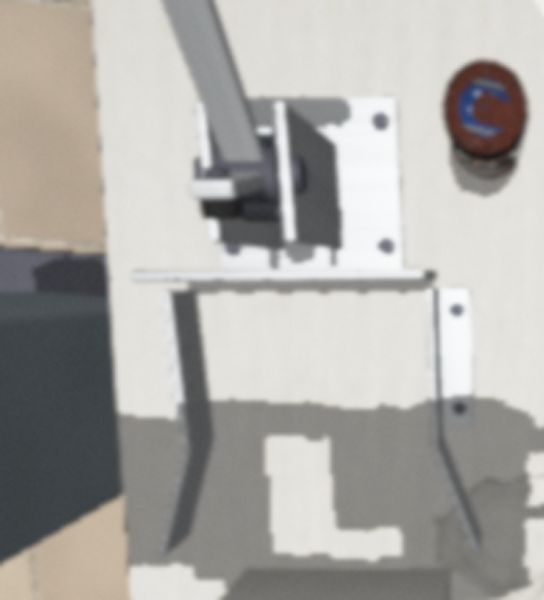

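Call:
send_rows(
  plan=[
    {"offset":[-39,-14,10],"yaw":0},
    {"offset":[-39,-14,10],"yaw":0},
    {"offset":[-39,-14,10],"yaw":0},
    {"offset":[-39,-14,10],"yaw":0},
    {"offset":[-39,-14,10],"yaw":0},
    {"offset":[-39,-14,10],"yaw":0},
    {"offset":[-39,-14,10],"yaw":0},
    {"offset":[-42,-12,10],"yaw":0},
    {"offset":[0,0,0],"yaw":0},
    {"offset":[0,0,0],"yaw":0},
    {"offset":[0,0,0],"yaw":0},
  ],
)

```text
time: 5.1
tool_pos: [0.5057, -0.214, 0.3221]
tool_rot: [3.141, -0.0, 1.647]
contact_force: [0.4, 0.1, -0.6]
opening: 0.0917
grip_force: 0.0
```

```bash
python3 - <<'E'
from h import *
w=camera_info('wrist');im=read_camera('wrist');np.save('w3.npy',w,allow_pickle=True)
s=status.observe();print(s['tool_pos'],s['tool_rot'],s['contact_force'])
cv2.imwrite('pics/w3.png',cv2.resize(im[:,:,::-1],(800,500),interpolation=cv2.INTER_CUBIC))
E
```

```text
[ 0.50580253 -0.2136758   0.32220967] [3.14070734e+00 1.18674813e-04 1.64712541e+00] [ 0.26860993 -0.48204089 -0.32409772]
```

View pics/w3.png

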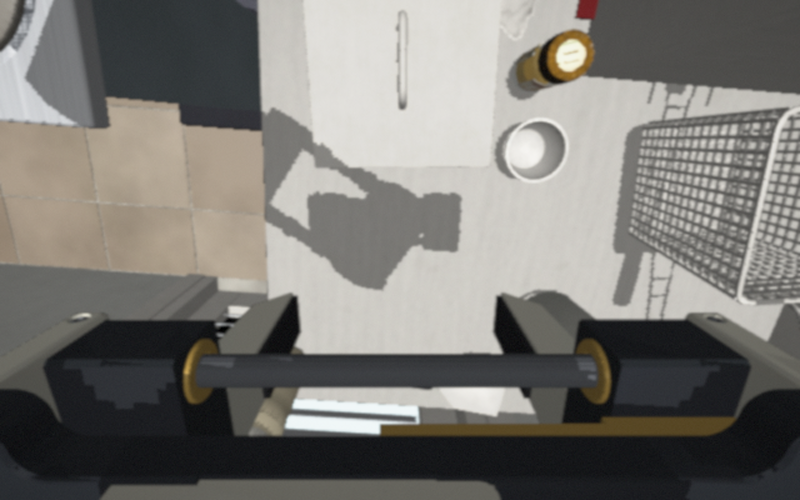

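The dock crop shows the plate's top edge from (133,280) to (434,278). The rail knees are at (187,443) and (440,443), and the flare ends at (167,550) and (477,548). In the last picture the pan's rear edge runs (313,165)–(493,167) and its handle lies along x≈403. The space behind the pan is clear; the cup is at (535,150).

```bash
python3 - <<'E'
from h import *
from scipy.optimize import least_squares
w=np.load('w2.npy',allow_pickle=True).item()
obs=np.array([(133,281),(435,280),(172,292),(187,443),(167,550),(434,290),(440,443),(477,548)])/2.7778+[136,0]
mod=np.array([[-.075,.076,.088],[.075,.076,.088],[-.074,.071,.045],[-.074,-.02,.045],[-.1,-.086,.045],[.074,.071,.045],[.074,-.02,.045],[.1,-.086,.045]])
f=lambda x:(pj(w,mod@R.from_euler('z',x[2]).as_matrix().T+[x[0],x[1],0])-obs).ravel()
r=least_squares(f,[.47,.1,.07],loss='soft_l1');print('dock',r.x.round(4),r.fun.reshape(-1,2).round(1).tolist());D=r.x
w=np.load('w3.npy',allow_pickle=True).item()
e=[bp(w,u*.8,v*.8,.103) for u,v in[(313,165),(493,167)]];h=[bp(w,u*.8,v*.8,.123) for u,v in[(403,10),(403,107)]]
print('rear',np.round(e,4),'handle',np.round(h,4))
T=R.from_euler('z',-D[2])
for p in (*e,*h,[.5057,-.214,.3]): print('dockframe',T.apply(np.array(p)-[D[0],D[1],0]).round(4))
E
```

```text
dock [0.4792 0.1065 0.0791] [[1.0, -0.9], [-1.9, -0.7], [-0.4, -1.5], [1.1, 1.8], [-2.3, 1.1], [0.2, -0.9], [-0.5, 1.7], [2.3, 1.7]]
rear [[ 0.4256 -0.1709  0.103 ]
 [ 0.5915 -0.1602  0.103 ]] handle [[ 0.4983 -0.0454  0.123 ]
 [ 0.504  -0.1155  0.123 ]]
dockframe [-0.0754 -0.2723  0.103 ]
dockframe [ 0.0909 -0.2747  0.103 ]
dockframe [ 0.0071 -0.153   0.123 ]
dockframe [ 0.0072 -0.2233  0.123 ]
dockframe [ 0.0011 -0.3216  0.3   ]
```

Call:
send_rows(
  plan=[
    {"offset":[0,2,45],"yaw":0},
    {"offset":[0,2,45],"yaw":0},
    {"offset":[0,2,45],"yaw":0},
    {"offset":[0,0,45],"yaw":0},
    {"offset":[0,0,30],"yaw":0},
    {"offset":[0,0,17],"yaw":0},
    {"offset":[0,0,0],"yaw":0},
    {"offset":[0,0,0],"yaw":0},
  ],
)

```text
time: 5.95
tool_pos: [0.5122, -0.2136, 0.0955]
tool_rot: [3.141, 0.0, 1.647]
contact_force: [-1.0, -0.7, 0.5]
opening: 0.0919
grip_force: 0.0
```

Call:
send_rows(
  plan=[
    {"offset":[8,0,0],"yaw":0},
    {"offset":[8,0,0],"yaw":0},
    {"offset":[6,0,0],"yaw":0},
    {"offset":[5,0,0],"yaw":0},
    {"offset":[5,0,0],"yaw":0},
    {"offset":[5,0,0],"yaw":0},
    {"offset":[5,0,0],"yaw":0},
    {"offset":[5,0,0],"yaw":0},
    {"offset":[5,0,0],"yaw":0},
  ],
)

```text
time: 6.85
tool_pos: [0.5077, -0.1625, 0.0948]
tool_rot: [3.141, 0.001, 1.645]
contact_force: [1.0, -3.2, 1.0]
opening: 0.0919
grip_force: 1.5
```

Call:
send_rows(
  plan=[
    {"offset":[8,-0.7,0],"yaw":0},
    {"offset":[8,-0.7,0],"yaw":0},
    {"offset":[8,-0.7,0],"yaw":0},
    {"offset":[8,-0.7,0],"yaw":0},
    {"offset":[8,-0.7,0],"yaw":0},
    {"offset":[8,-0.7,0],"yaw":0},
    {"offset":[8,-0.7,0],"yaw":0},
    {"offset":[8,-0.7,0],"yaw":0},
    {"offset":[8,-0.7,0],"yaw":0},
    {"offset":[8,-0.7,0],"yaw":0},
  ],
)

```text
time: 7.85
tool_pos: [0.4944, -0.0845, 0.0952]
tool_rot: [-3.141, 0.004, 1.646]
contact_force: [0.7, -1.9, 0.4]
opening: 0.092
grip_force: 0.8
```

```bash
python3 - <<'E'
from h import *
w=camera_info('wrist');im=read_camera('wrist');np.save('w4.npy',w,allow_pickle=True)
s=status.observe();T=R.from_euler('z',-.0791);print(T.apply(s['tool_pos']-[.4792,.1065,0]),s['contact_force'])
cv2.imwrite('pics/w4.png',im[:,:,::-1])
E
```

```text
[-0.00032689 -0.18952252  0.09485755] [-0.57362032 -2.29007264  1.98058127]
```

View pics/w4.png

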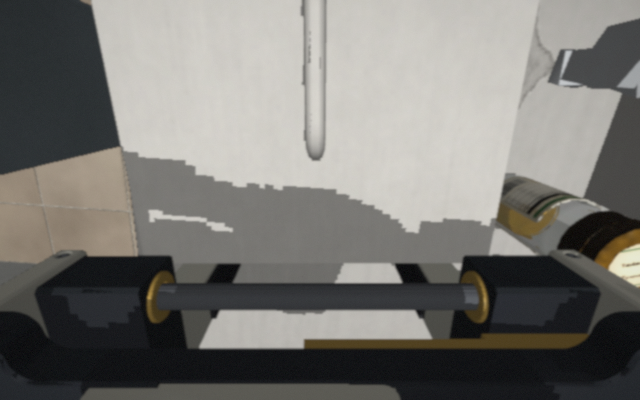

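The pan is straight and centred: its handle is at u≈314 and the jar stands clear on the right. Pushing on.

Call:
send_rows(
  plan=[
    {"offset":[8,0,0],"yaw":0},
    {"offset":[8,0,0],"yaw":0},
    {"offset":[8,0,0],"yaw":0},
    {"offset":[8,0,0],"yaw":0},
    {"offset":[8,0,0],"yaw":0},
    {"offset":[8,0,0],"yaw":0},
    {"offset":[8,0,0],"yaw":0},
    {"offset":[8,0,0],"yaw":0},
    {"offset":[6,0,0],"yaw":0},
    {"offset":[5,0,0],"yaw":0},
  ],
)

```text
time: 8.9
tool_pos: [0.4879, -0.0079, 0.0945]
tool_rot: [-3.139, 0.0, 1.646]
contact_force: [-1.6, -6.3, 3.1]
opening: 0.092
grip_force: 2.7
```

Call:
send_rows(
  plan=[
    {"offset":[3,0,0],"yaw":0},
    {"offset":[3,0,0],"yaw":0},
    {"offset":[2,0,0],"yaw":0},
  ],
)

```text
time: 9.2
tool_pos: [0.4874, -0.0001, 0.0945]
tool_rot: [-3.139, 0.0, 1.646]
contact_force: [-2.4, -5.3, 2.3]
opening: 0.0918
grip_force: 2.7
```

Call:
send_rows(
  plan=[
    {"offset":[2,0,0],"yaw":0},
    {"offset":[2,0,0],"yaw":0},
  ],
)

```text
time: 9.4
tool_pos: [0.4871, 0.0037, 0.0945]
tool_rot: [-3.139, 0.0, 1.646]
contact_force: [-1.7, -5.2, 2.7]
opening: 0.0918
grip_force: 2.7
```

Call:
send_rows(
  plan=[
    {"offset":[1.5,0,0],"yaw":0},
    {"offset":[1.5,0,0],"yaw":0},
  ],
)

```text
time: 9.6
tool_pos: [0.4869, 0.0067, 0.0945]
tool_rot: [-3.139, 0.0, 1.646]
contact_force: [-1.9, -4.9, 2.4]
opening: 0.0916
grip_force: 2.7
```

Call:
send_rows(
  plan=[
    {"offset":[1,0,0],"yaw":0},
    {"offset":[1,0,0],"yaw":0},
  ],
)

```text
time: 9.8
tool_pos: [0.4873, 0.0072, 0.0946]
tool_rot: [-3.14, 0.003, 1.648]
contact_force: [-2.5, -16.3, 2.7]
opening: 0.0915
grip_force: 8.2
```

The force jumped at the expected position, so the pan is on the stop. One small seating press, then back off, rise and look.

Call:
send_rows(
  plan=[
    {"offset":[0.6,0,0],"yaw":0},
    {"offset":[0,0,0],"yaw":0},
  ],
)

```text
time: 10.0
tool_pos: [0.4874, 0.0072, 0.0947]
tool_rot: [-3.14, 0.004, 1.648]
contact_force: [-2.4, -15.8, 2.3]
opening: 0.0915
grip_force: 8.0
```

Call:
send_rows(
  plan=[
    {"offset":[-3,0,0],"yaw":0},
    {"offset":[-8,0,0],"yaw":0},
    {"offset":[-15,0,0],"yaw":0},
    {"offset":[0,0,-45],"yaw":0},
    {"offset":[0,0,-45],"yaw":0},
    {"offset":[0,0,-45],"yaw":0},
    {"offset":[0,0,-45],"yaw":0},
    {"offset":[0,0,-45],"yaw":0},
    {"offset":[30,0,-45],"yaw":0},
    {"offset":[40,0,0],"yaw":0},
    {"offset":[40,0,0],"yaw":0},
    {"offset":[0,0,0],"yaw":0},
    {"offset":[0,0,0],"yaw":0},
  ],
)

```text
time: 11.3
tool_pos: [0.4813, 0.0914, 0.361]
tool_rot: [-3.141, -0.0, 1.647]
contact_force: [1.0, -0.1, -0.7]
opening: 0.0914
grip_force: 0.0
```

```bash
python3 - <<'E'
from h import *
w=camera_info('wrist');im=read_camera('wrist');np.save('w5.npy',w,allow_pickle=True)
s=status.observe();T=R.from_euler('z',-.0791);print(T.apply(s['tool_pos']-[.4792,.1065,0]),s['tool_rot'],s['contact_force'])
cv2.imwrite('pics/w5.png',cv2.resize(im[:300,100:540,::-1],None,fx=1.8,fy=1.8,interpolation=cv2.INTER_CUBIC))
E
```

```text
[ 0.00104774 -0.01608438  0.36092017] [-3.14065777e+00 -8.11575704e-05  1.64561278e+00] [-0.18599611 -0.76253727  0.58219156]
```

View pics/w5.png

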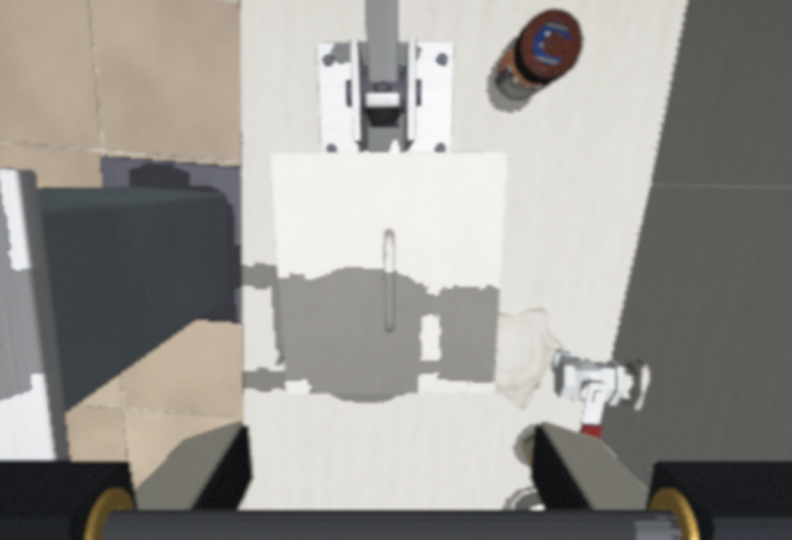

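The pan lies square in the dock: front lid edge (272,153)–(506,152), rear edge at y≈393. The lever strap is centred at (382,30), and the dark-capped jar stands upright at (550,45). Checking the numbers.

```bash
python3 - <<'E'
from h import *
w=np.load('w5.npy',allow_pickle=True).item();T=R.from_euler('z',-.0791)
for n,u,v,z in[('fl',272,153,.103),('fr',506,152,.103),('rl',287,393,.103),('rr',497,393,.103),('h',389,230,.123),('h',390,331,.123),('foot far L',319,43,.005),('foot far R',453,42,.005),('cheek far',354,42,.127),('cheek far',411,42,.127)]:
  p=bp(w,u/1.8+100,v/1.8,z);print(n,T.apply(p-[.4792,.1065,0]).round(4))
E
```

```text
fl [-0.0796  0.0865  0.103 ]
fr [0.0793 0.0867 0.103 ]
rl [-0.0804 -0.0889  0.103 ]
rr [ 0.0834 -0.0893  0.103 ]
h [-0.0002  0.0369  0.123 ]
h [ 0.0002 -0.0335  0.123 ]
foot far L [-0.0564  0.1734  0.005 ]
foot far R [0.051  0.1738 0.005 ]
cheek far [-0.0208  0.1479  0.127 ]
cheek far [0.0134 0.1478 0.127 ]
```

Dock y reads about 1.5 mm low, and the lid agrees with it, so the pan is home. Next: close the fingers and fly over to behind the lever.

Call:
send_rows(
  hand=1,
  squeeze=10,
  plan=[
    {"offset":[42,-1,0],"yaw":0},
    {"offset":[42,-1,0],"yaw":0},
    {"offset":[42,-1,0],"yaw":0},
    {"offset":[42,-1,0],"yaw":0},
    {"offset":[42,0,0],"yaw":0},
    {"offset":[42,0,0],"yaw":0},
    {"offset":[0,0,0],"yaw":0},
    {"offset":[0,0,0],"yaw":0},
    {"offset":[0,0,40],"yaw":0},
    {"offset":[0,0,40],"yaw":0},
    {"offset":[0,0,40],"yaw":0},
    {"offset":[0,0,30],"yaw":0},
    {"offset":[0,0,16],"yaw":0},
    {"offset":[0,0,0],"yaw":0},
  ],
)

```text
time: 12.75
tool_pos: [0.4588, 0.339, 0.1929]
tool_rot: [-3.137, 0.003, 1.642]
contact_force: [-0.2, -0.1, 0.5]
opening: 0.0003
grip_force: 0.0
```

Call:
send_rows(
  plan=[
    {"offset":[-8,0,0],"yaw":0},
    {"offset":[-8,0,0],"yaw":0},
    {"offset":[-8,0,0],"yaw":0},
    {"offset":[-8,0,0],"yaw":0},
    {"offset":[-8,0,0],"yaw":0},
    {"offset":[-8,0,0],"yaw":0},
  ],
)

```text
time: 13.35
tool_pos: [0.4636, 0.2953, 0.1973]
tool_rot: [3.137, -0.005, 1.645]
contact_force: [-1.0, 7.7, 5.2]
opening: 0.0003
grip_force: 3.7
```

Call:
send_rows(
  plan=[
    {"offset":[-7,0,0],"yaw":0},
    {"offset":[-7,0,0],"yaw":0},
    {"offset":[-7,0,0],"yaw":0},
    {"offset":[-7,0,0],"yaw":0},
    {"offset":[-7,0,0],"yaw":0},
  ],
)

```text
time: 13.85
tool_pos: [0.4651, 0.2581, 0.1953]
tool_rot: [-3.141, 0.0, 1.645]
contact_force: [0.1, 0.4, 0.4]
opening: 0.0006
grip_force: 0.6
```

Call:
send_rows(
  plan=[
    {"offset":[-7,0,0],"yaw":0},
    {"offset":[-6,0,0],"yaw":0},
    {"offset":[-6,0,0],"yaw":0},
  ],
)

```text
time: 14.15
tool_pos: [0.4666, 0.2391, 0.1951]
tool_rot: [-3.141, 0.0, 1.645]
contact_force: [0.7, -0.9, 0.8]
opening: 0.0003
grip_force: 0.0
```

Call:
send_rows(
  plan=[
    {"offset":[20,0,0],"yaw":0},
    {"offset":[30,0,0],"yaw":0},
    {"offset":[0,0,-45],"yaw":0},
    {"offset":[0,0,-45],"yaw":0},
    {"offset":[0,0,-45],"yaw":0},
    {"offset":[0,0,-45],"yaw":0},
    {"offset":[-40,0,0],"yaw":0},
    {"offset":[-40,0,0],"yaw":0},
    {"offset":[-40,0,0],"yaw":0},
    {"offset":[-40,0,0],"yaw":0},
    {"offset":[-40,0,0],"yaw":0},
    {"offset":[0,0,0],"yaw":0},
    {"offset":[0,0,0],"yaw":0},
    {"offset":[0,0,0],"yaw":0},
  ],
)

```text
time: 15.55
tool_pos: [0.4776, 0.091, 0.3752]
tool_rot: [-3.141, -0.0, 1.645]
contact_force: [-0.7, -0.6, 0.9]
opening: 0.0007
grip_force: 0.0
```

```bash
python3 - <<'E'
from h import *
w=camera_info('wrist');im=read_camera('wrist')
s=status.observe();T=R.from_euler('z',-.0791);print(s['time'],T.apply(s['tool_pos']-[.4792,.1065,0]),s['contact_force'])
Z=R.from_euler('z',.0791)
for p in([0,.061,.191],[-.081,.088,.103],[.081,.088,.103],[-.081,-.088,.103]):
  q=pj(w,Z.apply(p)+[.4792,.1065,0])[0];print(p,((q-[100,0])*1.8).round(0))
cv2.imwrite('pics/w6.png',cv2.resize(im[:300,100:540,::-1],None,fx=1.8,fy=1.8,interpolation=cv2.INTER_CUBIC))
E
```

```text
15.6 [-0.00282085 -0.01501847  0.3752333 ] [-0.39892309 -0.19256776 -0.34115818]
[0, 0.061, 0.191] [395. 195.]
[-0.081, 0.088, 0.103] [279. 152.]
[0.081, 0.088, 0.103] [509. 151.]
[-0.081, -0.088, 0.103] [294. 385.]
```

View pics/w6.png

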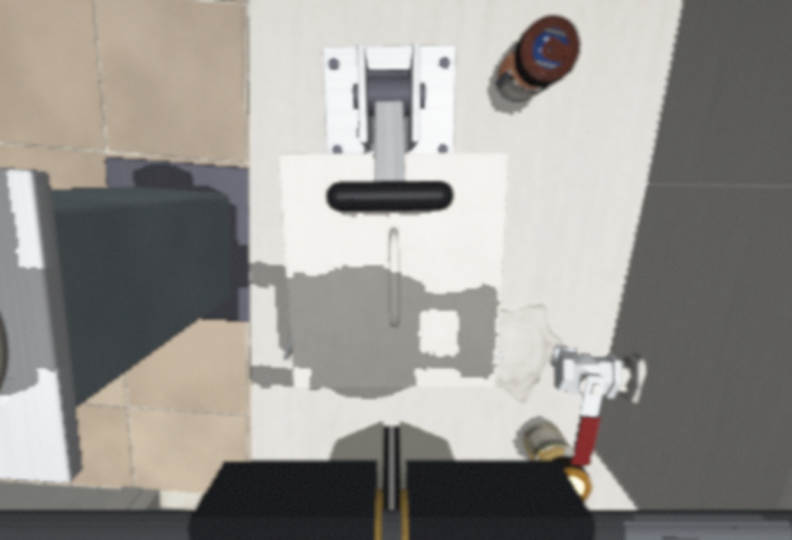

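The bar is at (390,195), against a predicted locked position of (395,195). The pan hasn't moved (front edge y≈152, rear ≈386), the jar is standing, and the robot touches nothing.

```bash
python3 -c "
from cell import ticket;print(ticket.hand_in())"
```

```text
the job is handed in; nothing more can be done
None
```

The pan was pushed home against the back stop, then the lever was flipped and snapped into its locked position over the lid; the job was handed in at about 15.6 s with the robot touching nothing, and no verdict was returned.

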